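Register and clamp a block in the drilling jig

ROBOT

A 7-joint arm with a two-finger parallel gripper is mounted at the origin on a cart in front of the work surface, level with it; the furniture and walls round the work are solid. World frame = base frame: x ahead of the robot, y to its left, z up, the work surface at z = 0. Lengths are in m, angles in rad, forces in N, time in s.
With the tool pointing down it reaches from about 0.4 to 0.9 m from the base axis. Payload 5.5 kg.
Tool frame: the origin (TCP) lies at the very end of the fingers, on their centre line; the grasp point (between the pads) lies 19 mm behind it; z points along the fingers, y is the line along which they close (so a half turn about z gives the same grasp; the last joint's range is limited). The gripper opens to 85 mm and grips with 20 to 120 N. Pads are 22 mm wide; open, the fingers measure 114 mm over their backs; the gripper's body (76 mm by 85 mm) begins 54 mm behind the grasp point. The pads swing forward as they close: fully open they stand 13 mm farther back than shut.
Start: joints at [1.577, 0.501, -0.427, 1.55, 0.221, 1.138, -0.21], TCP at [0.165, -0.629, 0.231] pointing down, gripper open.
Joint ranges: [-2.88, 2.88], [-0.31, 2.03], [-1.54, 1.56], [0.2, 2.42], [-1.41, 4.55], [0.19, 2.02], [-2.57, 2.57]. Speed limits (rad/s): [2.57, 2.57, 3.14, 3.14, 3.14, 3.14, 3.14].

INTERFACE

Orientations are given as a rotation vector (axis times angle).
In Python, from cell import robot gives the robot as it stands. The module is installed in compiled form; this text tells all that it offers.
- The arm moves only by the shell command python3 -m inch 'ROWS' [OPENING] [FORCE]. ROWS is a JSON object whose one key "plan" holds a list of rows, each a list of 2 entries, a list of its own where there are three numbers: the shift along the tool's x, y, z in mm, then the turn, a rotation vector about the tool's x, y, z in rad. In form: {"plan": [[[dx, dy, dz], [rx, ry, rz]], ...]}. A call has 1 to 12 rows; each row shifts and turns the commanded pose from where the row before left it, along the tool's axes as they then stand; what a row does not reach is not made up. A row lasts 1/8 s, in which the tool goes at most 62.5 mm and 10.7 degrees, less where a joint would pass 70% of its speed; a pose out of reach is approached as far as the arm can. A call is refused whole if a number of a shift passes 62.5 or a number of a turn 0.188, either way. A call with a gripper value outside its range is refused whole. OPENING is the finger opening in mm, from 0 to 85.4, set as the call begins (- or left out, the last holds). The fingers move at their own pace and stop on an object; FORCE is the grip in N (left out, the last holds). Time passes only in rows, so rows that do not move let the fingers close. It gives the time, the measured TCP pose, the force, the opening and the grip force at its end, in the units of the state.
- robot.get_state(): the state, without advancing time (a new reading comes with each control period).
- robot.capture(name): name is "scene" or "top" or "wrist"; returns a dict with "pixels" (384x512x3 uint8, red, green, blue), "z_map" (384x512 float32, m along the optical axis (not along the pixel's ray), 0 where there is no reading), "intrinsics" (3x3 intrinsics, pixels), "camera_from_world" (4x4, takes a point from world to camera coordinates); the wrist camera has in their place "hand_eye" (4x4, takes a point from camera to tool coordinates, whose origin is the TCP and whose axes are the flange's). Camera axes: x right, y up, looking along -z (the intrinsics and any distortion apply to the point x, -y, -z); pixel columns grow to the right and rows downward; lengths in m; the calibration is good to about 2 mm. A picture is of the moment at which its call begins: read the wrist's pose just before it.
- robot.close_job(): hands the job in; it is judged then, once.
Trained networks look in a picture, given as the dict that the camera call returned (one of the last four; its "shot" number tells which), for a name from the list of things; names that differ only in an ending like _2 or _b are one class to them, and where a whole thing is asked for, a point or a joint stands for the part that bears it (a point fixed in the world has none). Each returns a list of dicts, best first, with "conf" (0 to 1); they miss things now and then, are a little off and sometimes report something else, mostly with a low value. They report only what shows in the picture. A call takes as long as a camera call.
- robot.cut_out(picture, name): "pixels" (384x512 bool, what is visible of it).
- robot.landmark_of(picture, name): "location" ([x, y, z] in m, in world coordinates, good to about 4 mm: a listed point, or the origin of a listed thing).
The state is a dict: "clock": time; "joints": joint angles; "dq": joint speeds; "effort": joint torques, N m; "eef_pos": TCP position; "orientation": TCP orientation; "force": force on the tool from outside, world axes, zero at the start; "moment": the same for the moment, N m; "grip_width": opening from 0.0 (shut) to 1.0 (fully open); "gripper_force": force on a finger pad.
Only numpy, scipy, OpenCV 4.12 (cv2) and the standard library are available. Lean on these libraries where they do the work, as an engineer would, in place of code of your own. Each camera call takes 0.05 s, during which the arm holds its last target. There are 200 camera calls.

TASK

Set the wooden block up for drilling in the jig that has the two drill bushings. With the fingertips, gently push the block's near long side until it lies flat against the fence behind it; then push its right-hand end so that it slides along the fence up against the end stop; only then press the toggle clamp's raised handle right down, so that the clamp locks the block. Do not lift the block, and leave the things lying round the jig alone.

Things in the scene. Friction and masses are not known exactly. Their poses are not given: they have to be found in the camera images.
- jig: Drilling jig fixed to the bench (not the other jig, nearer the robot, which holds a walnut piece). Grey-faced base board 147 x 190 x 15 mm (own x -62..85, y -90..100); origin on the bench top; x away from the robot, y left, z up. Top of the base, the bed the block slides on: z = 15 mm. Aluminium drill guide with two steel bushings juts over the fence at y 41..71 as far as x = -20, z 64..79 mm
- jig_fence (a point): middle of the flat face of the jig's wooden fence, at jig x = +20 mm; the face looks to jig -x (towards the robot), runs from y = -89 to 99 mm and is 35 mm high (z 15..50)
- jig_stop (a point): middle of the face of the wooden end stop at the jig's left end, at jig y = +75 mm; the face looks to jig -y (right), runs from x = -52 to 20 mm and is 30 mm high (z 15..45)
- block: Square-section softwood block, 45 (own x) x 120 (own y) x 45 mm (z), about 0.12 kg, lying loose on the jig's bed in front of the fence and to the right of the stop, a little askew; origin at the centre of its underside, axes about as the jig's. Seated, its centre is at x = -2.5, y = +15 mm in the jig's frame. It slides at 1 to 3 N; about 10 N squares it up against the fence
- block_front (a point): middle of the block's near long side (22 mm above the bed): the spot to push towards the fence. The other jig and the vice stand close in front of this jig: within 40 mm of this side there is always room for the fingers, farther out perhaps not
- block_right_end (a point): middle of the block's right-hand end face: the spot to push towards the stop
- block_left_end (a point): middle of the block's left-hand end face, which comes to the stop
- block_rear_left (a point): on the block's far long side, 5 mm from its left end, half height
- block_rear_right (a point): on the block's far long side, 5 mm from its right end, half height
- clamp_handle (a joint): angle of the toggle clamp's handle, rad: 1.2 to 1.3 at the start (raised), 0 fully down and locked (level, hard stop). It stays where it is left: about 1.5 N at the grip moves it, a little more over the last 0.1 rad, where the arm's pad meets the block
- handle_pivot (a point): the handle's pivot, jig x = 58, y = 15, z = 86.5 mm; the pivot line runs along jig y. The handle is a bar 62 mm long from here, 16 mm wide, 11 mm thick with a black rubber grip; down, it points level away from the fence (jig +x); raised, it leans up and back, its tip about 147 mm above the bench
- handle_press (a point): on the upper face of the handle's rubber grip, 48 mm from the pivot, 14 mm short of the tip: the spot to press; its z axis looks out of that face, its x axis along the handle to the tip
- clamp_arm: the clamp's steel arm with a rubber pad 15 mm wide on a spindle 36 mm from its pivot (origin on the pivot: jig x = 34, y = 15, z = 76 mm); it stands upright over the fence at the start (up to jig z = 125 mm, from x = 8 mm outwards) and lies level over the block when locked
- drill_bits: red tray of drill bits, 60 x 140 x 25 mm, origin at the centre of its underside; to be left alone
- screw_clamp: small blue C-shaped screw clamp lying flat behind the jig, 79 x 139 x 18 mm, origin at the centre of its underside; to be left alone
- pencil: flat red carpenter's pencil, 13 x 173 x 8 mm, origin at the centre of its underside; to be left alone

How it is judged:
By the outcome, as a careful person would: the job done as asked, in the order asked, and still so for the second after the job is handed in, with the robot touching nothing.
It also fails if it takes over 58 s, if anything falls off the work surface, if the arm or the gripper's body presses on something with over 40 N, if the wrist force passes 120 N, or if a joint passes its speed limit or range.

## Working session

There is one attempt and no reset: what is moved stays moved. The work goes in short steps, Python scripts to look and compute and a shell command to move; the robot and the scene stay as the last step left them, time stands still between calls to the robot, and variables do not carry over. Pictures are saved under pics/ and viewed, at most 10 in all, crops included, and the job is handed in when it is done.

```bash
mkdir -p pics; cat > h.py <<'E'
import numpy as np,cv2
from cell import robot
from scipy.spatial.transform import Rotation as R
def lm(p,names):
    for n in names:
        try:
            r=robot.landmark_of(p,n)
            print(n,[(np.round(np.array(d["location"])*1000,1).tolist(),round(d["conf"],2)) for d in r[:2]])
        except Exception as e: print(n,e)
def save(p,f): cv2.imwrite(f,cv2.cvtColor(p["pixels"],cv2.COLOR_RGB2BGR))
E
python3 - <<'E'
from h import *
N=["jig","jig_fence","jig_stop","block","block_front","block_right_end","block_left_end","block_rear_left","block_rear_right","handle_pivot","handle_press","clamp_arm","drill_bits","screw_clamp","pencil"]
ims=[]
for c in("scene","top"):
    p=robot.capture(c); print(c); lm(p,N); ims.append(p["pixels"]); save(p,f"pics/{c}0.png")
s=robot.get_state();print(s)
print(R.from_rotvec(s["orientation"]).as_matrix().round(3))
E
```

```text
scene
jig [([567.5, -260.3, -2.4], 0.82)]
jig_fence [([589.7, -257.2, 34.3], 0.93)]
jig_stop [([544.3, -186.0, 34.7], 0.83), ([570.5, -337.4, 36.4], 0.26)]
block [([546.8, -285.1, 17.3], 0.77)]
block_front [([529.2, -288.4, 36.9], 0.92)]
block_right_end [([573.1, -338.1, 34.3], 0.74)]
block_left_end [([524.2, -231.6, 42.4], 0.68), ([729.0, -304.2, 5.4], 0.26)]
block_rear_left [([548.6, -226.1, 39.2], 0.62), ([522.5, -232.1, 39.6], 0.5)]
block_rear_right [([591.4, -327.8, 40.1], 0.94)]
handle_pivot [([620.3, -232.6, 89.8], 0.58)]
handle_press [([630.4, -226.9, 134.5], 0.62)]
clamp_arm [([594.6, -235.7, 75.4], 0.46)]
drill_bits [([620.6, -232.5, 87.1], 0.21)]
screw_clamp [([725.4, -306.2, 1.0], 0.69)]
pencil [([633.1, -490.9, -0.6], 0.67)]
top
jig [([566.5, -257.3, -1.5], 0.57)]
jig_fence [([585.1, -253.7, 33.8], 0.92)]
jig_stop [([541.4, -185.6, 34.0], 0.95), ([622.8, -229.4, 85.8], 0.61)]
block [([549.2, -282.4, 17.8], 0.62)]
block_front [([526.9, -291.9, 40.9], 0.94)]
block_right_end [([575.7, -335.8, 42.6], 0.88)]
block_left_end [([524.0, -227.7, 40.1], 0.67), ([582.2, -255.7, 34.3
[... 607 characters left out ...]
00969,  1.55042519,  0.22082111,
        1.13827352, -0.21032317]), 'dq': array([ 0.00161962,  0.00069646,  0.00070068,  0.00046579, -0.00040227,
        0.00070356,  0.00075933]), 'effort': array([ 1.49026023e-04, -5.69359374e+01, -5.81068933e+00, -2.81327856e+01,
        1.27033523e-02,  1.69749845e-03, -3.40839730e-07]), 'eef_pos': array([ 0.16513113, -0.62866985,  0.23129427]), 'orientation': array([3.11571429e+00, 4.02322482e-01, 4.42003739e-05]), 'force': array([-0.41422867,  0.68986787,  0.19979466]), 'moment': array([ 0.02303054, -0.01790177, -0.00756212]), 'gripper_force': 0.0, 'grip_width': 0.9974226648206189}
[[ 0.967  0.254  0.   ]
 [ 0.254 -0.967 -0.   ]
 [ 0.     0.    -1.   ]]
```

View pics/scene0.png

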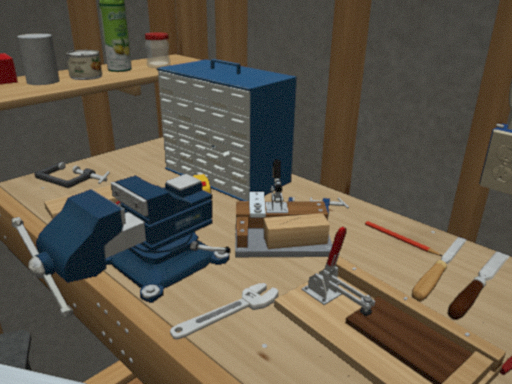

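View pics/top0.png

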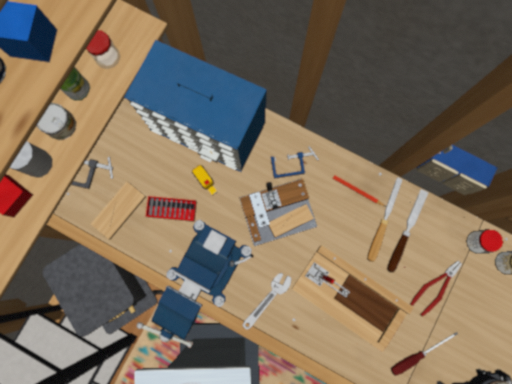

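The scene view shows the jig at about (285,225), with the vice to its left and the walnut jig at the lower right. In the top view the jig is at (278,212) and the blue cabinet's corner is at (240,165). Next I refine the poses from depth.

```bash
cat >> h.py <<'E'
def cloud(p):
    K=p["intrinsics"];z=p["z_map"];v,u=np.nonzero(z>0);d=z[v,u]
    c=np.stack([(u-K[0,2])*d/K[0,0],-(v-K[1,2])*d/K[1,1],-d,np.ones_like(d)])
    return (np.linalg.inv(p["camera_from_world"])@c)[:3].T*1000
def rect(P):
    H=cv2.minAreaRect(P[:,:2].astype(np.float32)); return np.round(cv2.boxPoints(H),1).tolist(),np.round(H[1],1),round(H[2],1)
E
python3 - <<'E'
from h import *
L=np.array([[0,0],[20,5],[-16,75],[58,15],[34,15]]);W=np.array([[567,-258.8],[587.4,-255.5],[542.9,-185.8],[621.6,-231.3],[595.2,-234.5]])
a=L-L.mean(0);b=W-W.mean(0);psi=np.arctan2((a[:,0]*b[:,1]-a[:,1]*b[:,0]).sum(),(a*b).sum());c,s=np.cos(psi),np.sin(psi);Rm=np.array([[c,-s],[s,c]])
t=W.mean(0)-Rm@L.mean(0);print("psi",np.degrees(psi),t,(L@Rm.T+t-W).round(1).tolist())
for cam in("top","scene"):
    p=robot.capture(cam);P=cloud(p)
    J=(P[:,:2]-t)@Rm; m=(J[:,0]>-75)&(J[:,0]<100)&(J[:,1]>-105)&(J[:,1]<115)
    print(cam,p["camera_from_world"].round(2)[:3,3],m.sum())
    for lo,hi,n in((57,63,"blocktop"),(47,53,"fence"),(42,47,"stop"),(12,18,"bed")):
        q=m&(P[:,2]>lo)&(P[:,2]<hi)
        if n=="blocktop": q&=(J[:,0]<25)&(J[:,1]<55)
        if q.sum()>5: print(n,q.sum(),rect(P[q]),"jig:",np.percentile(J[q],[2,50,98],axis=0).round(0).tolist())
    # height map round jig, 25mm cells in jig frame
    if cam=="top":
        for x in range(260,-200,-20):
            print(x,[int(P[k,2].max()) if (k:=(abs(J[:,0]-x)<10)&(abs(J[:,1]-y)<10)).any() else -1 for y in range(240,-200,-20)])
E
```

```text
psi 8.82305766405427 [ 567.2216361  -257.86463173] [[0.2, 0.9], [-1.2, 5.6], [-3.0, -0.4], [0.6, -2.8], [3.3, -3.3]]
top [-0.17 -0.64 -1.23] 4515
blocktop 522 ([[502.5, -238.8000030517578], [552.9000244140625, -347.8999938964844], [593.5, -329.20001220703125], [543.0999755859375, -220.0]], array([ 44.7, 120.2]), 24.8) jig: [[-54.0, -79.0], [-23.0, -22.0], [8.0, 33.0]]
fence 744 ([[493.3999938964844, -179.8000030517578], [548.2000122070312, -359.5], [670.5, -322.1000061035156], [615.7000122070312, -142.5]], array([127.9, 187.9]), 17.0) jig: [[-38.0, -81.0], [47.0, -16.0], [82.0, 99.0]]
stop 268 ([[490.0, -178.60000610351562], [540.4000244140625, -359.3999938964844], [667.2000122070312, -324.0], [616.9000244140625, -143.3000030517578]], array([131.7, 187.6]), 15.6) jig: [[-59.0, -78.0], [3.0, 77.0], [81.0, 100.0]]
bed 656 ([[475.1000061035156, -157.3000030517578], [532.0, -362.29998779296875], [673.7999877929688, -322.8999938964844], [616.9000244140625, -117.9000015258789]], array([147.2, 212.7]), 15.5) jig: [[-67.0, -92.0], [-30.0, 0.0], [85.0, 99.0]]
260 [274, 276, 276, 276, 274, 276
[... 2284 characters left out ...]
79296875, -183.1999969482422], [536.2000122070312, -362.29998779296875], [669.2999877929688, -322.8999938964844], [616.4000244140625, -143.89999389648438]], array([138.8, 186.7]), 16.5) jig: [[-58.0, -82.0], [38.0, -16.0], [80.0, 98.0]]
stop 440 ([[488.29998779296875, -158.8000030517578], [510.0, -351.6000061035156], [636.9000244140625, -337.29998779296875], [615.2000122070312, -144.5]], array([127.7, 194. ]), 6.4) jig: [[-62.0, -83.0], [-34.0, 71.0], [24.0, 93.0]]
bed 968 ([[478.8999938964844, -180.5], [526.9000244140625, -363.6000061035156], [612.7000122070312, -341.1000061035156], [564.7000122070312, -158.0]], array([ 88.7, 189.2]), 14.7) jig: [[-70.0, -91.0], [-47.0, 38.0], [14.0, 92.0]]
```

Fits: the jig yaw is about 16° and its origin about (567,-258) mm. The block yaw is about 24° and its centre about jig (-25,-19). I'll move above a spot in front of the block, tilting the fingertips slightly towards the fence so the gripper body clears the clamp arm.

```bash
python3 -m inch '{"plan": [[[39,-23,0],[0,0,-0.02]],[[39,-23,0],[0,0,0]],[[39,-23,0],[0,0,0]],[[39,-23,0],[0,0,0]],[[39,-23,0],[0,0,0]],[[39,-23,0],[0,0,0]],[[39,-23,0],[0,0,0]],[[39,-23,0],[0,0,0]],[[39,-23,0],[0,0,0]],[[39,-23,0],[0,0,0]],[[0,0,0],[0,0.13,0]],[[0,0,0],[0,0.12,0]]]}' 40 20
cat >> h.py <<'E'
def jig(t=(567,-258.5),psi=16):
    s=robot.get_state();M=R.from_rotvec(s["orientation"]).as_matrix();c,q=np.cos(np.radians(psi)),np.sin(np.radians(psi))
    J=np.array([[c,-q,0],[q,c,0],[0,0,1]]);p=J.T@(s["eef_pos"]*1000-[*t,0])
    print("t",s["clock"],"tcp jig",p.round(1),"F jig",(J.T@s["force"]).round(1));print("tool axes in jig\n",(J.T@M).round(3));return p,J.T@M
E
python3 -c "
from h import *
s=robot.get_state();jig();p=robot.capture('wrist');save(p,'pics/w1.png')
lm(p,['jig','block','block_front','jig_fence','jig_stop','block_right_end'])
print(p['hand_eye'].round(3))"
```

```text
clock: 3.2
eef_pos: [0.4799, -0.2998, 0.2318]
orientation: [-3.052, -0.432, -0.39]
force: [-0.9, -0.4, 0.0]
grip_width: 0.466
gripper_force: 0.0
t 3.2 tcp jig [-95.1 -15.7 231.8] F jig [-1.  -0.1  0. ]
tool axes in jig
 [[ 0.968  0.002  0.251]
 [ 0.002 -1.    -0.001]
 [ 0.251  0.002 -0.968]]
jig [([566.7, -258.9, 0.2], 0.84)]
block [([547.7, -284.5, 14.4], 0.68)]
block_front [([525.4, -291.1, 41.5], 0.68)]
jig_fence [([591.9, -254.4, 34.2], 0.83)]
jig_stop [([547.9, -188.6, 31.8], 0.9)]
block_right_end [([572.3, -342.3, 40.7], 0.76)]
[[-0.001  0.949  0.316  0.082]
 [ 1.     0.001  0.001  0.   ]
 [ 0.     0.316 -0.949 -0.142]
 [ 0.     0.     0.     1.   ]]
```

View pics/w1.png

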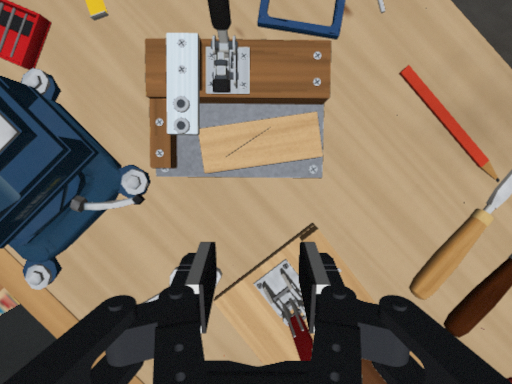

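The wrist view shows the jig level in the picture: fence at (240,70), stop at (160,135), block tilted at (260,142). The yaw of 16° is confirmed and the area in front of the block is clear. Descending in front of it.

```bash
python3 -m inch '{"plan": [[[-4,1,25],[0,0,0]],[[-4,1,25],[0,0,0]],[[-4,1,25],[0,0,0]],[[-4,1,25],[0,0,0]],[[-4,1,25],[0,0,0]],[[-4,1,25],[0,0,0]],[[-4,1,25],[0,0,0]],[[-5,1,26],[0,0,0]],[[0,0,0],[0,0,0]]]}' 40 20; python3 -c "
from h import *
jig()"
```

```text
clock: 4.68
eef_pos: [0.4972, -0.3024, 0.0266]
orientation: [-3.051, -0.428, -0.379]
force: [0.1, 0.3, 0.2]
grip_width: 0.471
gripper_force: 0.0
t 4.675 tcp jig [-79.2 -23.   26.6] F jig [0.2 0.3 0.2]
tool axes in jig
 [[ 0.969 -0.     0.245]
 [-0.001 -1.     0.003]
 [ 0.245 -0.003 -0.969]]
```

```bash
python3 -m inch '{"plan": [[[3,0,0.8],[0,0,0]],[[3,0,0.8],[0,0,0]],[[2.5,0,0.6],[0,0,0]],[[2.5,0,0.6],[0,0,0]],[[2.5,0,0.6],[0,0,0]],[[2.5,0,0.6],[0,0,0]],[[2.5,0,0.6],[0,0,0]],[[2.5,0,0.6],[0,0,0]],[[2.5,0,0.6],[0,0,0]],[[2.5,0,0.6],[0,0,0]],[[2,0,0.5],[0,0,0]],[[2,0,0.5],[0,0,0]]]}'; python3 -c "
from h import *
jig()"
```

```text
clock: 6.18
eef_pos: [0.5272, -0.2958, 0.0286]
orientation: [-3.054, -0.425, -0.384]
force: [-0.3, -0.4, -0.6]
grip_width: 0.467
gripper_force: 0.2
t 6.175 tcp jig [-48.6 -24.9  28.6] F jig [-0.4 -0.3 -0.6]
tool axes in jig
 [[ 0.969 -0.002  0.247]
 [-0.002 -1.    -0.001]
 [ 0.247 -0.    -0.969]]
```

```bash
python3 -m inch '{"plan": [[[2,0,0.5],[0,0,0]],[[2,0,0.5],[0,0,0]],[[2,0,0.5],[0,0,0]],[[1.5,0,0.4],[0,0,0]],[[1,0,0.3],[0,0,0]],[[1,0,0.3],[0,0,0]]]}'; python3 -c "
from h import *
jig();p=robot.capture('wrist');save(p,'pics/w2.png')"
```

```text
clock: 6.92
eef_pos: [0.5365, -0.2932, 0.0286]
orientation: [-3.054, -0.425, -0.384]
force: [-1.0, -0.3, 0.3]
grip_width: 0.47
gripper_force: 0.4
t 6.925 tcp jig [-38.9 -25.   28.6] F jig [-1.  -0.   0.3]
tool axes in jig
 [[ 0.969 -0.002  0.247]
 [-0.002 -1.    -0.001]
 [ 0.247 -0.    -0.969]]
```

View pics/w2.png

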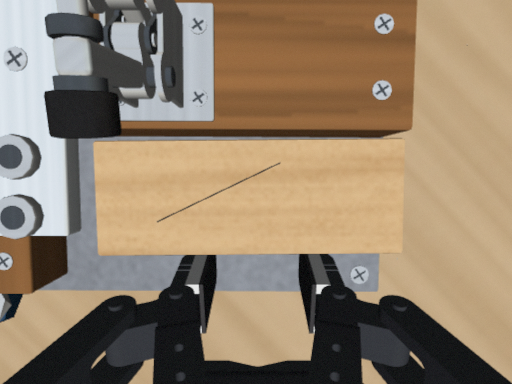

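The block now lies almost square (left edge at (95,140), right edge at (403,140)), with a thin gap still open to the fence (row 135). I'll keep pressing gently.

```bash
python3 -m inch '{"plan": [[[1,0,0.25],[0,0,0]],[[1,0,0.25],[0,0,0]],[[1,0,0.25],[0,0,0]],[[0,0,0],[0,0,0]]]}'; python3 -c "
from h import *
jig()"
```

```text
clock: 7.48
eef_pos: [0.5397, -0.2923, 0.0287]
orientation: [-3.054, -0.426, -0.384]
force: [-0.2, 0.1, -0.8]
grip_width: 0.47
gripper_force: 0.1
t 7.475 tcp jig [-35.5 -25.   28.7] F jig [-0.1  0.2 -0.8]
tool axes in jig
 [[ 0.969 -0.002  0.248]
 [-0.002 -1.    -0.001]
 [ 0.248  0.    -0.969]]
```

```bash
python3 -m inch '{"plan": [[[1,0,0.25],[0,0,0]],[[1,0,0.25],[0,0,0]],[[0.5,0,0.1],[0,0,0]]]}'; python3 -m inch '{"plan": [[[0.5,0,0.1],[0,0,0]],[[0.5,0,0.1],[0,0,0]]]}'
```

```text
clock: 7.85
eef_pos: [0.5413, -0.2918, 0.0285]
orientation: [-3.054, -0.425, -0.382]
force: [-2.9, -1.0, 3.1]
grip_width: 0.469
gripper_force: 2.1
clock: 8.1
eef_pos: [0.5414, -0.2918, 0.0283]
orientation: [-3.054, -0.424, -0.38]
force: [-7.9, -0.8, 5.0]
grip_width: 0.466
gripper_force: 3.4
```

Contact is building, so a little more to reach about 12 N.

```bash
python3 -m inch '{"plan": [[[0.5,0,0.1],[0,0,0]],[[0.5,0,0.1],[0,0,0]],[[0,0,0],[0,0,0]]]}'; python3 -c "
from h import *
jig();p=robot.capture('wrist');cv2.imwrite('pics/w3.png',cv2.resize(cv2.cvtColor(p['pixels'],cv2.COLOR_RGB2BGR)[90:290,60:430],None,fx=2,fy=2))"
```

```text
clock: 8.48
eef_pos: [0.5414, -0.2918, 0.0282]
orientation: [-3.054, -0.423, -0.378]
force: [-8.5, -1.4, 5.5]
grip_width: 0.469
gripper_force: 4.2
t 8.475 tcp jig [-33.7 -25.   28.2] F jig [-8.6  1.   5.5]
tool axes in jig
 [[ 0.97  -0.004  0.244]
 [-0.004 -1.     0.   ]
 [ 0.244 -0.001 -0.97 ]]
```

View pics/w3.png

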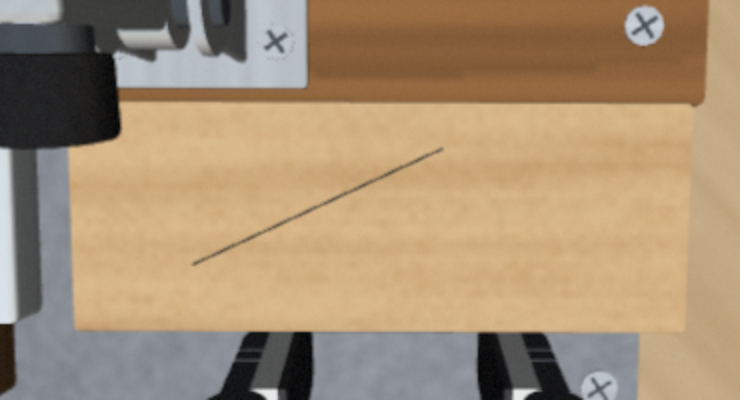

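The block's far edge now meets the fence along its whole length (crop row 103, columns 70–690). I'll press a touch more, then retreat, rise and move to the right-hand end.

```bash
python3 -m inch '{"plan": [[[0.6,0,0],[0,0,0]],[[0.6,0,0],[0,0,0]],[[0,0,0],[0,0,0]]]}'; python3 -m inch '{"plan": [[[-3,0,-0.8],[0,0,0]],[[-8,0,-2],[0,0,0]],[[-12,0,-3],[0,0,0]],[[10,0,-39],[0,0,0]],[[10,0,-39],[0,0,0]],[[0,28,0],[0,0,0]],[[0,28,0],[0,0,0]],[[0,28,0],[0,0,0]],[[18,0,4.5],[0,0,0]],[[18,0,4.5],[0,0,0]],[[17,0,4.5],[0,0,0]],[[0,0,0],[0,0,0]]]}' 0; python3 -c "
from h import *
jig();p=robot.capture('top');save(p,'pics/t4.png');lm(p,['block_right_end','block'])
P=cloud(p);J=np.array([[.9613,-.2756],[.2756,.9613]]);Q=(P[:,:2]-[567,-258.5])@J
m=(P[:,2]>57)&(P[:,2]<70)&(Q[:,0]<15)&(Q[:,0]>-35)&(Q[:,1]<38)&(Q[:,1]>-90)
print(np.percentile(Q[m],[1,50,99],axis=0))
p=robot.capture('wrist');save(p,'pics/w4.png')"
```

```text
clock: 8.9
eef_pos: [0.5415, -0.2917, 0.0282]
orientation: [-3.055, -0.423, -0.375]
force: [-11.4, -1.5, 7.1]
grip_width: 0.469
gripper_force: 5.4
clock: 10.4
eef_pos: [0.6003, -0.36, 0.1099]
orientation: [-3.051, -0.432, -0.386]
force: [-1.3, 0.5, -0.0]
grip_width: 0.0
gripper_force: 0.0
t 10.4 tcp jig [   4.  -106.7  109.9] F jig [-1.2  0.9 -0. ]
tool axes in jig
 [[ 0.969  0.002  0.249]
 [ 0.002 -1.     0.001]
 [ 0.249 -0.    -0.969]]
block_right_end [([587.9, -336.3, 38.3], 0.95)]
block [([567.9, -279.7, 13.4], 0.81), ([589.9, -337.6, 39.3], 0.41)]
[[-24.28405239 -77.2047745 ]
 [ -5.06397632 -15.68779532]
 [ 14.60648614  36.49338468]]
```

View pics/w4.png

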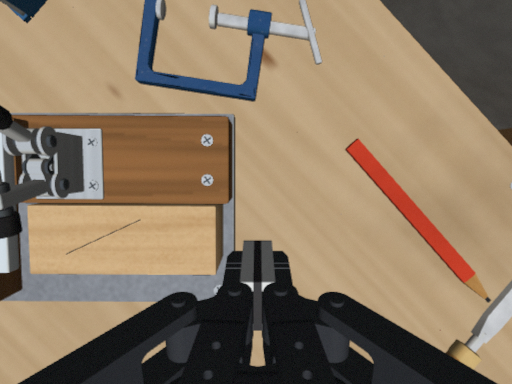

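The wrist view shows the block flush along the fence (row 205). Its right end is at column 220, clear of the closed fingers at column 257, and the pencil and C-clamp are well away. Descending beside the end.

```bash
python3 -m inch '{"plan": [[[-6.5,0,20],[0,0,0]],[[-6.5,0,20],[0,0,0]],[[-6.5,0,20],[0,0,0]],[[-6,0,18],[0,0,0]],[[0,0,0],[0,0,0]],[[0,-2.5,0],[0,0,0]],[[0,-2.5,0],[0,0,0]],[[0,-2.5,0],[0,0,0]],[[0,-2.5,0],[0,0,0]]]}' 0; python3 -c "
from h import *
jig()"
```

```text
clock: 11.72
eef_pos: [0.5901, -0.3549, 0.0282]
orientation: [-3.054, -0.426, -0.385]
force: [0.0, -0.5, 0.2]
grip_width: 0.003
gripper_force: 0.0
t 11.725 tcp jig [ -4.3 -99.   28.2] F jig [-0.1 -0.5  0.2]
tool axes in jig
 [[ 0.969 -0.002  0.248]
 [-0.002 -1.    -0.001]
 [ 0.248  0.001 -0.969]]
```

```bash
python3 -m inch '{"plan": [[[0,-2.5,0],[0,0,0]],[[0,-2.5,0],[0,0,0]],[[0,-2.5,0],[0,0,0]],[[0,-2.5,0],[0,0,0]],[[0,-2.5,0],[0,0,0]],[[0,-2.5,0],[0,0,0]],[[0,-2.5,0],[0,0,0]],[[0,-2.5,0],[0,0,0]],[[0,-2.5,0],[0,0,0]],[[0,-2.5,0],[0,0,0]],[[0,-2.5,0],[0,0,0]],[[0,-2.5,0],[0,0,0]]]}'; python3 -m inch '{"plan": [[[0,-2,0],[0,0,0]],[[0,-2,0],[0,0,0]],[[0,-1,0],[0,0,0]]]}';python3 -c "
from h import *
jig();p=robot.capture('wrist');save(p,'pics/w5.png')"
```

```text
clock: 13.22
eef_pos: [0.5817, -0.3259, 0.0276]
orientation: [-3.054, -0.426, -0.384]
force: [-0.4, -1.7, -0.1]
grip_width: 0.001
gripper_force: 0.6
clock: 13.6
eef_pos: [0.5803, -0.3211, 0.0276]
orientation: [-3.054, -0.426, -0.384]
force: [-0.3, -1.1, 1.1]
grip_width: -0.001
gripper_force: 0.5
t 13.6 tcp jig [ -4.5 -63.9  27.6] F jig [-0.6 -1.   1.1]
tool axes in jig
 [[ 0.969 -0.002  0.247]
 [-0.002 -1.    -0.001]
 [ 0.247 -0.    -0.969]]
```

View pics/w5.png

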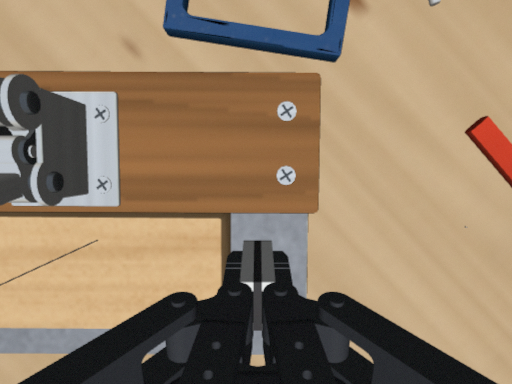

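The fingers are pushing the right end (column 225) and the block is still flush at row 215. Continuing in small steps until it meets the stop.

```bash
for i in 1; do :; done; python3 -m inch '{"plan": [[[0,-1.5,0],[0,0,0]],[[0,-1,0],[0,0,0]],[[0,-1,0],[0,0,0]]]}'; python3 -m inch '{"plan": [[[0,-1,0],[0,0,0]],[[0,-1,0],[0,0,0]]]}'; python3 -m inch '{"plan": [[[0,-1,0],[0,0,0]],[[0,-0.5,0],[0,0,0]]]}'
```

```text
clock: 14.02
eef_pos: [0.5794, -0.3178, 0.0276]
orientation: [-3.054, -0.425, -0.384]
force: [0.8, -0.7, 0.7]
grip_width: 0.003
gripper_force: 0.5
clock: 14.28
eef_pos: [0.5791, -0.3166, 0.0278]
orientation: [-3.055, -0.425, -0.385]
force: [2.1, -3.7, -0.1]
grip_width: 0.001
gripper_force: 1.8
clock: 14.52
eef_pos: [0.5791, -0.3166, 0.0283]
orientation: [-3.057, -0.424, -0.387]
force: [1.5, -5.4, 0.4]
grip_width: -0.0
gripper_force: 3.0
```

```bash
python3 -m inch '{"plan": [[[0,-0.7,0],[0,0,0]],[[0,-0.7,0],[0,0,0]],[[0,0,0],[0,0,0]]]}'; python3 -m inch '{"plan": [[[0,3,0],[0,0,0]],[[0,8,0],[0,0,0]],[[0,12,0],[0,0,0]],[[5,0,-21],[0,0,0]],[[10,0,-42],[0,0,0]],[[12,0,-50],[0,0,0]],[[0,0,0],[0,0,0]]]}';python3 -c "
from h import *
jig();p=robot.capture('top');lm(p,['block','block_left_end','block_right_end','block_rear_left','block_rear_right','jig_stop','jig_fence'])
im=cv2.cvtColor(p['pixels'],cv2.COLOR_RGB2BGR)[165:260,225:335];a=cv2.resize(im,(480,414))
p=robot.capture('wrist');lm(p,['jig','handle_pivot','handle_press','jig_stop','jig_fence'])
b=cv2.resize(cv2.cvtColor(p['pixels'],cv2.COLOR_RGB2BGR),(320,240));b=np.vstack([b,np.zeros((174,320,3),np.uint8)])
cv2.imwrite('pics/c6.png',np.hstack([a,b]))"
```

```text
clock: 14.9
eef_pos: [0.5791, -0.3166, 0.0287]
orientation: [-3.058, -0.423, -0.388]
force: [1.6, -7.5, 1.0]
grip_width: 0.001
gripper_force: 3.8
clock: 15.78
eef_pos: [0.5863, -0.3371, 0.1508]
orientation: [-3.059, -0.428, -0.396]
force: [0.6, -0.8, -0.2]
grip_width: 0.001
gripper_force: 0.0
t 15.775 tcp jig [ -3.1 -80.9 150.8] F jig [ 0.4 -0.9 -0.2]
tool axes in jig
 [[ 0.967 -0.002  0.254]
 [ 0.    -1.    -0.008]
 [ 0.254  0.008 -0.967]]
block [([563.3, -245.2, 20.8], 0.65)]
block_left_end [([545.2, -184.4, 36.4], 0.83), ([621.5, -228.7, 88.1], 0.59)]
block_right_end [([580.9, -302.6, 40.1], 0.93)]
block_rear_left [([569.6, -186.2, 37.1], 0.64), ([583.8, -254.2, 34.0], 0.61)]
block_rear_right [([594.3, -288.7, 37.7], 0.78)]
jig_stop [([542.9, -184.8, 28.5], 0.79)]
jig_fence [([583.6, -256.9, 35.1], 0.67), ([622.1, -228.9, 89.8], 0.21)]
jig []
handle_pivot [([622.8, -230.6, 82.9], 0.97)]
handle_press []
jig_stop [([578.7, -307.0, 40.2], 0.47)]
jig_fence [([588.8, -258.0, 36.9], 0.63)]
```

View pics/c6.png

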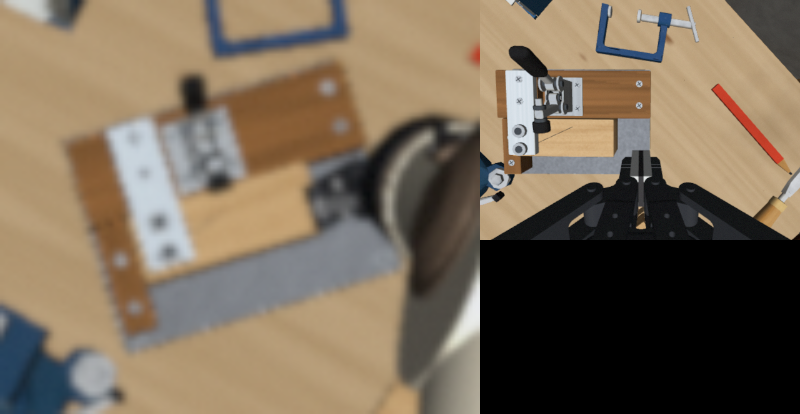

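The top crop shows the block against both fence and stop: the gap at the left has gone and the bed is exposed at right (350,180). The stalled TCP position agrees. Next, up and over to the clamp handle, with more tilt so the camera stays clear of the cabinet.

```bash
python3 -m inch '{"plan": [[[10,0,-39],[0,0,0]],[[14,-31,4],[0,0,0]],[[14,-31,4],[0,0,0]],[[14,-31,4],[0,0,0]],[[0,0,0],[0,0.13,0]],[[0,0,0],[0,0.12,0]],[[0,0,0],[0,0,0]]]}'; python3 -c "
from h import *
p0,M=jig();p=robot.capture('wrist');save(p,'pics/w7.png')
lm(p,['handle_pivot','handle_press'])
a=0.5;u=np.array([np.cos(a),np.sin(a)])
for th,r in((1.25,50),(1.1,51),(.9,52),(.7,53),(.5,54),(.5,32),(.4,34),(.3,37),(.2,39),(.1,42),(0,44)):
    C=np.array([58+r*np.cos(th)-5.5*np.sin(th),86.5+r*np.sin(th)+5.5*np.cos(th)])
    k=-11 if (th>.5 or r==54) else 11
    print(th,C.round(1),(C+k*u).round(1))
"
```

```text
clock: 17.35
eef_pos: [0.596, -0.2367, 0.181]
orientation: [-2.953, -0.402, -0.748]
force: [0.3, 0.9, 0.0]
grip_width: 0.002
gripper_force: 0.0
t 17.35 tcp jig [ 33.9  12.9 181. ] F jig [0.5 0.8 0. ]
tool axes in jig
 [[ 0.879 -0.008  0.477]
 [-0.008 -1.    -0.001]
 [ 0.477 -0.003 -0.879]]
handle_pivot [([619.4, -228.6, 85.8], 0.87), ([725.6, -304.0, -0.5], 0.74)]
handle_press [([627.9, -227.3, 131.2], 0.66), ([594.7, -295.3, 41.7], 0.17)]
1.25 [ 68.5 135.7] [ 58.9 130.4]
1.1 [ 76.2 134.4] [ 66.6 129.2]
0.9 [ 86.  130.7] [ 76.4 125.4]
0.7 [ 95.  124.9] [ 85.3 119.6]
0.5 [102.8 117.2] [ 93.1 111.9]
0.5 [ 83.4 106.7] [ 93.1 111.9]
0.4 [ 87.2 104.8] [ 96.8 110.1]
0.3 [ 91.7 102.7] [101.4 108. ]
0.2 [95.1 99.6] [104.8 104.9]
0.1 [99.2 96.2] [108.9 101.4]
0 [102.  92.] [111.7  97.3]
```

View pics/w7.png

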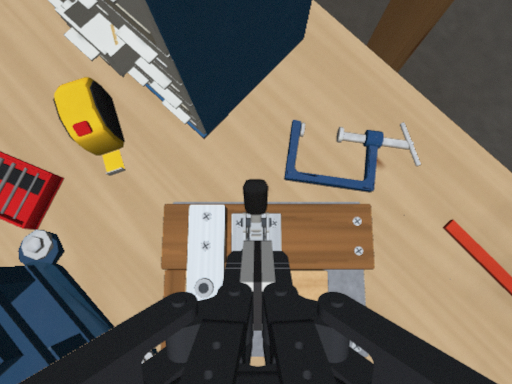

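The finger line (column 257) is aligned with the handle (column 255), and the cabinet corner at (205,135) is off to the left. Coming down behind the handle and making contact.

```bash
python3 -m inch '{"plan": [[[-4.5,0,15],[0,0,0]],[[-4,0,15],[0,0,0]],[[0,0,15],[0,0,0]],[[0,0,0],[0,0,0]],[[3,0,2.5],[0,0,0]],[[3,0,2.5],[0,0,0]],[[3.5,0,2.5],[0,0,0]],[[0,0,0],[0,0,0]]]}' 0; python3 -c "
from h import *
p0,M=jig()"
```

```text
clock: 18.5
eef_pos: [0.6247, -0.2273, 0.1376]
orientation: [-2.951, -0.412, -0.754]
force: [-0.0, -0.3, -0.6]
grip_width: -0.002
gripper_force: 0.0
t 18.5 tcp jig [ 64.1  14.1 137.6] F jig [-0.1 -0.3 -0.6]
tool axes in jig
 [[ 0.877 -0.002  0.48 ]
 [-0.002 -1.    -0.002]
 [ 0.48   0.    -0.877]]
```

```bash
python3 -m inch '{"plan": [[[0.9,0,3.7],[0,0,0]],[[0.9,0,3.7],[0,0,0]],[[1.8,0,2.9],[0,0,0]],[[1.8,0,2.9],[0,0,0]],[[1.8,0,2.9],[0,0,0]],[[1.2,0,3.3],[0,0,0]],[[1.2,0,3.3],[0,0,0]],[[1.2,0,3.3],[0,0,0]],[[0.8,0,3.5],[0,0,0]],[[0.8,0,3.5],[0,0,0]],[[0.8,0,3.5],[0,0,0]]]}' 0; python3 -c "
from h import *
p0,M=jig()"
```

```text
clock: 19.88
eef_pos: [0.6523, -0.2193, 0.1112]
orientation: [-2.951, -0.411, -0.753]
force: [0.1, 0.5, 2.4]
grip_width: -0.002
gripper_force: 1.0
t 19.875 tcp jig [ 92.8  14.2 111.2] F jig [0.3 0.5 2.4]
tool axes in jig
 [[ 0.878 -0.002  0.479]
 [-0.002 -1.    -0.001]
 [ 0.479 -0.    -0.878]]
```

```bash
python3 -m inch '{"plan": [[[1.6,0,2.9],[0,0,0]],[[1.6,0,2.9],[0,0,0]],[[1.6,0,2.9],[0,0,0]],[[1.6,0,2.9],[0,0,0]],[[0.5,0,2.3],[0,0,0]],[[0.5,0,2.3],[0,0,0]],[[0.5,0,2.3],[0,0,0]],[[0.5,0,2.3],[0,0,0]]]}' 0; python3 -m inch '{"plan": [[[-0.5,0,0.9],[0,0,0]],[[-0.5,0,0.9],[0,0,0]]]}'; python3 -c "
from h import *
p0,M=jig()"
```

```text
clock: 20.88
eef_pos: [0.6691, -0.2146, 0.0973]
orientation: [-2.951, -0.411, -0.754]
force: [-0.9, 0.0, 1.3]
grip_width: 0.002
gripper_force: 0.7
clock: 21.12
eef_pos: [0.6696, -0.2146, 0.0957]
orientation: [-2.951, -0.411, -0.755]
force: [-2.4, -0.8, 6.2]
grip_width: 0.002
gripper_force: 3.1
t 21.125 tcp jig [110.7  14.   95.7] F jig [-2.6 -0.1  6.2]
tool axes in jig
 [[ 0.877 -0.002  0.48 ]
 [-0.002 -1.    -0.002]
 [ 0.48   0.001 -0.877]]
```

```bash
python3 -m inch '{"plan": [[[-0.5,0,0.9],[0,0,0]],[[-0.5,0,0.9],[0,0,0]]]}'; python3 -m inch '{"plan": [[[-0.5,0,0.9],[0,0,0]],[[-0.5,0,0.9],[0,0,0]],[[0,0,0],[0,0,0]]]}'
```

```text
clock: 21.38
eef_pos: [0.6698, -0.2146, 0.0951]
orientation: [-2.951, -0.412, -0.756]
force: [-11.3, 1.4, 18.8]
grip_width: 0.002
gripper_force: 9.6
clock: 21.75
eef_pos: [0.6699, -0.2147, 0.0947]
orientation: [-2.952, -0.413, -0.758]
force: [-16.6, 1.1, 27.9]
grip_width: 0.001
gripper_force: 13.7
```

The handle is on its hard stop (27 N, no further travel). Lifting straight off and checking.

```bash
python3 -m inch '{"plan": [[[1.5,0,-2.6],[0,0,0]],[[4.8,0,-8.8],[0,0,0]],[[12,0,-22],[0,0,0]],[[19,0,-35],[0,0,0]],[[-40,0,-22],[0,0,0]],[[-40,0,-22],[0,0,0]],[[-40,0,-22],[0,0,0]],[[0,0,0],[0,0,0]]]}' 0; python3 -c "
from h import *
jig();p=robot.capture('wrist');q=robot.capture('scene');lm(q,['handle_press','block_right_end','block_front'])
f=lambda p:cv2.cvtColor(p['pixels'],cv2.COLOR_RGB2BGR)
cv2.imwrite('pics/w8.png',np.hstack([cv2.resize(f(p),(400,300)),cv2.resize(f(q)[140:275,200:380],(400,300))]))"
```

```text
clock: 22.75
eef_pos: [0.533, -0.2552, 0.1682]
orientation: [-2.954, -0.401, -0.749]
force: [1.1, -0.4, -0.2]
grip_width: -0.0
gripper_force: 0.0
t 22.75 tcp jig [-31.8  12.5 168.2] F jig [ 1.  -0.7 -0.2]
tool axes in jig
 [[ 0.879 -0.009  0.477]
 [-0.009 -1.    -0.003]
 [ 0.477 -0.001 -0.879]]
handle_press [([618.1, -231.3, 89.2], 0.72), ([666.4, -218.6, 92.7], 0.55)]
block_right_end [([578.4, -302.6, 36.9], 0.6), ([599.9, -290.8, 37.0], 0.23)]
block_front [([539.8, -248.4, 34.5], 0.56)]
```

View pics/w8.png

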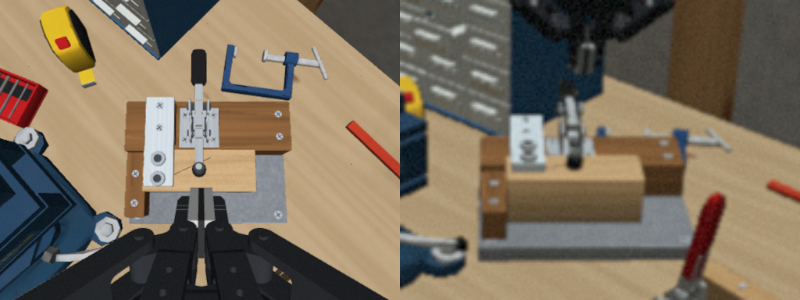

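The picture shows the handle level (left panel, (198,65)), the pad on the block (198,170), and the block against stop and fence. The neighbouring things have not moved. Handing in.

```bash
python3 -c "
from cell import robot
print(robot.close_job())"
```

```text
the job is handed in; nothing more can be done
None
```

The block is flat against the fence and up against the end stop, the toggle clamp is pressed fully down onto it, and the job was handed in at about 23 s on the robot's clock.

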